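# Wipe the desoldered scrap off the rework plate and switch on the heater

### The arm

A 6-joint arm with a two-finger parallel gripper is mounted at the origin on the work surface. World frame = base frame: x ahead of the robot, y to its left, z up, the work surface at z = 0. Lengths are in m, angles in degrees, forces in N, time in s.
With the tool pointing down it reaches from about 0.35 to 0.875 m from the base axis. Payload 4.2 kg.
Tool frame: the origin (TCP) lies midway between the tips of the shut fingers; the grasp point (between the pads) lies 19 mm behind it; z points along the fingers, x is the direction in which the jaws open and shut, and the axes are right-handed (so a half turn about z gives the same grasp; the last joint's range is limited). The gripper opens to 87 mm and grips with 3 to 60 N. Pads are 19 mm wide; open, the fingers measure 117 mm over their backs; the gripper's body (75 mm by 190 mm) begins 51 mm behind the grasp point.
Start: joints at [-54.225, 22.042, 0.453, 0, -68.411, -14.817], TCP at [0.224, -0.584, 0.223] pointing down, gripper open.
Joint ranges: [-179.83, 179.83], [-69.29, 118.12], [-61.27, 80.66], [-181.25, 117.63], [-171.15, -9.14], [-177.46, 177.46]. Speed limits (degrees/s): [159.86, 159.86, 180, 180, 180, 180].

### API

Orientations are given as a 3x3 rotation matrix whose columns are the frame's x, y, z axes.
In Python, from station import sense, capture, finish_job, find_in gives the robot as it stands.
- The arm moves only by the shell command python3 -m creep 'ROWS'. ROWS is JSON, a list of rows, each a list of 7 numbers: the shift along the tool's x, y, z in mm, then the turn, a rotation vector about the tool's x, y, z in degrees, then the opening, from 0 (shut) to 1 (fully open). A call has exactly 10 rows; each row shifts and turns the commanded pose from where the row before left it, along the tool's axes as they then stand; what a row does not reach is not made up. A row lasts 1/8 s, in which the tool goes at most 62.5 mm and 10.7 degrees, less where a joint would pass 70% of its speed; a pose out of reach is approached as far as the arm can. A call with a gripper value outside its range is refused whole. The fingers move at their own pace and stop on an object; the grip force is fixed at half the most. Time passes only in rows, so rows that do not move let the fingers close, or fill a call up. It gives the time, the measured TCP pose, the force and the opening at its end, in the units of the state.
- sense(): the state, without advancing time (a new reading comes with each control period).
- capture(name): name is "scene" or "top" or "wrist"; returns a dict with "color" (384x512x3 uint8, blue, green, red), "vertical_fov" (degrees; the focal length in pixels is half the picture's height over the tangent of half this angle, whatever the lens; pixels are square), "cx", "cy" (the principal point, pixels), "R" (3x3) and "t" (3): a world point X has camera coordinates R X + t. Camera axes: x right, y down, z forward; pixel columns grow to the right and rows downward; lengths in m; the calibration is good to about 2 mm. A picture is of the moment at which its call begins. There is no depth.
- finish_job(): hands the job in, once; it reports no verdict.
Trained networks look in the newest picture that a camera, given by its name, has taken for a name from the list of things; names that differ only in an ending like _2 or _b are one class to them, and where a whole thing is asked for, a point or a joint stands for the part that bears it (a point fixed in the world has none). Each returns a list of dicts, best first, with "p" (0 to 1); they miss things now and then, are a little off and sometimes report something else, mostly with a low value. They report only what shows in the picture. A call takes as long as a camera call. They do not tell look-alikes from the thing itself.
- find_in(camera, name): "xy" ([column, row] in pixels, amid what is visible of it).
The state is a dict: "time_s": time; "joints": joint angles; "joint_velocities": joint speeds; "effort": joint torques, N m; "tcp_pos": TCP position; "ee_rot": TCP orientation; "wrist_force": force on the tool from outside, world axes, zero at the start; "moment": the same for the moment, N m; "gripper_width": opening from 0.0 (shut) to 1.0 (fully open).
Only numpy, scipy, OpenCV 4.12 (cv2) and the standard library are available. Lean on these libraries where they do the work, as an engineer would, in place of code of your own. Each camera call takes 0.05 s, during which the arm holds its last target. There are 200 camera calls.

### The job

Pick up the scraper block and with it wipe all five loose scrap parts off the rework plate into the scrap tray at its end, working round the fixed pillar and never touching the scrap with the gripper. Then stand the scraper upright, wholly on its rubber parking pad, and let go. Only when the plate is clear and the scraper parked, turn the selector dial on the control box to the two-dot mark, and leave the other things on the bench where they are.

Things in the scene. Friction and masses are not known exactly. Their poses are not given: they have to be found in the camera images.
- plate: Rework jig: aluminium plate on feet between two blue rails. Origin on the bench under its centre. Plate top 46 mm above the bench, face 144 mm wide (own x, -72 to 72), 210 mm long (own y, -105 to 105). Rails (|x| 72 to 88) stand 12 mm above the plate, clamps on them 24 mm (thumbnuts 38 mm, at y +-60). Both y ends are open: scrap tray at one, control box at the other; which is which changes.
- pillar: Fixed steel support pillar standing on the plate somewhere near its middle, 10 mm across (15 mm foot ring), 22 mm tall. Origin at its foot on the plate.
- tray: Fixed dark steel open scrap tray, 160 (own x) x 100 (own y) x 30 mm tall, 4 mm walls, against one y end of the plate, parallel to it; 6 mm of it lies under the plate's end so nothing can fall between. Origin on the bench under its centre.
- control_box: Fixed grey heater control box at the other y end of the plate, 160 (own x) x 100 (own y) x 36 mm tall, parallel to the plate. Origin on the bench under its centre. The selector dial is on its top, 30 mm from its centre towards the robot.
- dial (a joint): Selector dial angle, rad, clockwise from above. 0 = pointer (white line on the black grip) at the plain white bar (off), on the side towards the robot (box's own -x); one white dot at 0.65, two dots at 1.30, three at 1.95; stop at 2.6. Starts anywhere from off to a little past one dot. Light to turn, stays where left.
- dial_grip (a point): On the dial's axis at the height to grip, 73 mm above the bench; turns with the dial. The grip is an upright bar 42 mm long, 14 mm thick and 38 mm tall incl. its 44 mm disc (top 80 mm above the bench); the bar lies along this point's x and the pointer is at its -x end.
- scraper: Scraper block standing upright on the bench: black rubber foot 28 (own x) x 46 (own y) x 26 mm tall, with a light wooden grip 20 (x) x 40 (y) x 36 mm centred on top (62 mm tall in all), 120 g. Origin at the centre of its underside. Its broad 46 mm faces look along its x.
- pad: Black rubber parking pad fixed flat on the bench, 85 (own x) x 110 (own y) x 3 mm thick, on the other side of the jig from the scraper. Origin on the bench under its centre.
- chip1: Loose scrap part on the plate: black square chip with a bright centre, 20 x 20 x 8 mm, 10 to 18 g. Origin at the centre of its underside.
- chip2: Loose scrap part on the plate: small finned aluminium heatsink, 18 x 18 x 12 mm, 10 to 18 g. Origin at the centre of its underside.
- chip3: Loose scrap part on the plate: tiny wound transformer, black with a copper band, 18 x 15 x 13 mm, 10 to 18 g. Origin at the centre of its underside.
- chip4: Loose scrap part on the plate: steel shield can, 21 x 17 x 8 mm, 10 to 18 g. Origin at the centre of its underside.
- chip5: Loose scrap part on the plate: black relay, 19 x 12 x 10 mm, 10 to 18 g. Origin at the centre of its underside.
- bottle: White squeeze bottle with blue cap, 48 mm across, 140 mm tall. Bystander. Origin at the centre of its underside.
- white_jar: White jar, 60 mm across, 65 mm tall. Bystander. Origin at the centre of its underside.
- blue_jar: Glass jar with blue cap, 54 mm across, 60 mm tall. Bystander. Origin at the centre of its underside.
- pen_cup: Cardboard pen cup, 62 mm across, 85 mm tall (pens to 140 mm). Bystander. Origin at the centre of its underside.
- phone: Black phone lying flat, 65 x 130 x 10 mm. Bystander. Origin at the centre of its underside.
- cutter: Red box cutter lying along y, 22 x 150 x 14 mm. Bystander. Origin at the centre of its underside.
- screwdriver: Black-handled screwdriver lying beyond the jig, 170 mm long along its own x, 26 mm thick. Bystander. Origin at the centre of its underside.
There are look-alikes about, which are no part of the job. Of the things that look like the scraper, the smaller one is meant.

How it is judged:
By the outcome, as a careful person would: the job done as asked, in the order asked, and still so for the second after the job is handed in, with the robot touching nothing.
It also fails if it takes over 72 s, if anything falls off the work surface, if the arm or the gripper's body presses on something with over 40 N, if the wrist force passes 120 N, or if a joint passes its speed limit or range.

## Working session

There is one attempt and no reset: what is moved stays moved. The work goes in short steps, Python scripts to look and compute and a shell command to move; the robot and the scene stay as the last step left them, time stands still between calls to the robot, and variables do not carry over. Pictures are saved under pics/ and viewed, about 8 in all and at most 12, crops included, and the job is handed in when it is done.

```bash
ls; mkdir -p pics; cat > h.py <<'E'
import numpy as np, cv2
from station import sense, capture, finish_job, find_in
def f(c): return c["color"].shape[0]/2/np.tan(np.radians(c["vertical_fov"])/2)
def ray(c,uv):
    R=np.array(c["R"]);t=np.array(c["t"])
    d=R.T@np.array([(uv[0]-c["cx"])/f(c),(uv[1]-c["cy"])/f(c),1]);o=-R.T@t
    return o,d
def at(c,uv,z):
    o,d=ray(c,uv);return (o+d*(z-o[2])/d[2])
def px(c,X):
    p=np.array(c["R"])@np.array(X)+np.array(c["t"]);return f(c)*p[0]/p[2]+c["cx"],f(c)*p[1]/p[2]+c["cy"]
E
python3 - <<'E'
from h import *
s=sense();print({k:np.round(v,3).tolist() for k,v in s.items()})
Z=dict(plate=.046,pillar=.057,tray=.015,control_box=.036,dial_grip=.07,scraper=.04,pad=.003,chip1=.05,chip2=.052,chip3=.052,chip4=.05,chip5=.051,bottle=.07,white_jar=.04,blue_jar=.04,pen_cup=.05,phone=.01,cutter=.01,screwdriver=.013)
for n in("scene","top"):
    c=capture(n);cv2.imwrite(f"pics/{n}0.png",cv2.resize(c["color"],(800,600),interpolation=cv2.INTER_CUBIC))
    o,_=ray(c,(0,0));print(n,o.round(3),f(c))
    for k,z in Z.items():
        if n=="scene" and k not in("scraper",):continue
        print(k,[(np.round(d["xy"]).tolist(),round(d["p"],2),at(c,d["xy"],z)[:2].round(3).tolist()) for d in find_in(n,k)[:3]])
E
```

```text
pics
{'time_s': 0.0, 'joints': [-54.223, 22.09, 0.379, -0.03, -68.41, -14.816], 'joint_velocities': [0.003, 0.076, 0.041, -0.026, 0.041, 0.007], 'effort': [0.002, -39.067, 18.742, 4.22, 0.011, -0.0], 'tcp_pos': [0.223, -0.583, 0.221], 'ee_rot': [[-0.358, 0.934, -0.001], [0.934, 0.358, 0.002], [0.002, -0.0, -1.0]], 'wrist_force': [0.248, 0.063, -0.391], 'moment': [0.019, 0.009, -0.014], 'gripper_width': 1.001}
scene [ 1.13  -0.431  0.821] 387.50804282840136
scraper [([94.0, 256.0], 0.96, [0.453, -0.443]), ([202.0, 198.0], 0.68, [0.424, -0.13]), ([143.0, 249.0], 0.65, [0.498, -0.335])]
top [0.351 0.002 1.165] 359.40479105313153
plate [([258.0, 191.0], 0.86, [0.557, -0.007]), ([360.0, 171.0], 0.54, [0.621, -0.337])]
pillar []
tray [([212.0, 191.0], 0.78, [0.561, 0.141])]
control_box [([305.0, 183.0], 0.77, [0.584, -0.16])]
dial_grip [([306.0, 192.0], 0.72, [0.55, -0.158])]
scraper [([393.0, 223.0], 0.72, [0.456, -0.435]), ([356.0, 210.0], 0.55, [0.498, -0.319]), ([305.0, 191.0], 0.42, [0.557, -0.158])]
pad [([142.0, 229.0], 0.67, [0.441, 0.365]), ([359.0, 210.0], 0.31, [0.502, -0.338])]
chip1 []
chip2 []
chip3 []
chip4 []
chip5 []
bottle [([142.0, 175.0], 0.84, [0.603, 0.352])]
white_jar [([360.0, 172.0], 0.9, [0.62, -0.337]), ([292.0, 246.0], 0.24, [0.385, -0.114])]
blue_jar [([120.0, 275.0], 0.71, [0.297, 0.411])]
pen_cup [([378.0, 271.0], 0.9, [0.308, -0.375]), ([143.0, 173.0], 0.47, [0.613, 0.356])]
phone [([211.0, 252.0], 0.93, [0.367, 0.141]), ([362.0, 173.0], 0.74, [0.624, -0.352])]
cutter [([291.0, 241.0], 0.6, [0.4, -0.113])]
screwdriver [([259.0, 116.0], 0.56, [0.819, -0.012])]
```

View pics/top0.png

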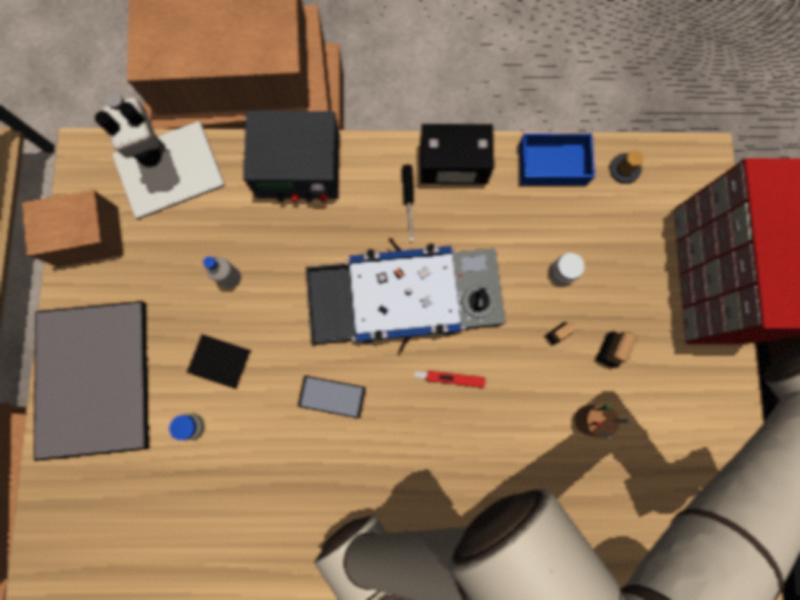

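View pics/scene0.png

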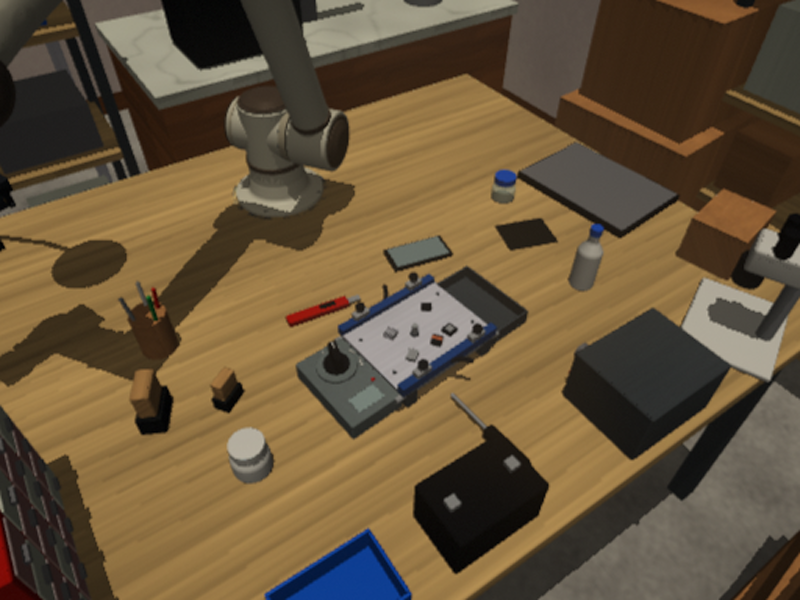

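Top view: the jig is at about (405,292), the tray on its left (robot's +y), the control box on its right, the pad at (220,362), the small scraper at (560,333) and the larger look-alike at (615,348). The scene view agrees. I'll move above the small scraper.

```bash
python3 -m creep '[[18,43,-3,0,0,0,1],[18,43,-3,0,0,0,1],[18,43,-3,0,0,0,1],[18,43,-3,0,0,0,1],[18,43,-3,0,0,0,1],[18,43,-3,0,0,0,1],[18,43,-3,0,0,0,1],[15,30,0,0,0,0,1],[0,0,0,0,0,0,1],[0,0,0,0,0,0,1]]'
python3 - <<'E'
from h import *
s=sense();print(s["time_s"],np.round(s["tcp_pos"],3),np.round(s["ee_rot"],3).tolist())
c=capture("wrist");cv2.imwrite("pics/w1.png",c["color"])
o,_=ray(c,(0,0));print(o.round(3),f(c),np.round(c["R"],2).tolist())
for z in(.062,.026,0):
  print([(np.round(d["xy"]).tolist(),round(d["p"],2),at(c,d["xy"],z)[:2].round(3).tolist()) for d in find_in("wrist","scraper")[:3]])
E
```

```text
time_s: 2.35
tcp_pos: [0.482, -0.3337, 0.2435]
ee_rot: [[-0.358, 0.934, -0.0], [0.934, 0.358, -0.0], [0.0, -0.0, -1.0]]
wrist_force: [0.4, -0.2, 0.2]
gripper_width: 0.998
2.35 [ 0.482 -0.334  0.244] [[-0.358, 0.934, -0.0], [0.934, 0.358, -0.0], [0.0, -0.0, -1.0]]
[ 0.41  -0.36   0.406] 326.3759595169246 [[-0.36, 0.93, 0.0], [0.9, 0.34, 0.28], [0.26, 0.1, -0.96]]
[([164.0, 109.0], 0.94, [0.455, -0.435]), ([248.0, 169.0], 0.68, [0.483, -0.332]), ([437.0, 159.0], 0.2, [0.401, -0.146])]
[([164.0, 109.0], 0.94, [0.46, -0.442]), ([248.0, 169.0], 0.68, [0.491, -0.329]), ([437.0, 159.0], 0.2, [0.4, -0.124])]
[([164.0, 109.0], 0.94, [0.463, -0.448]), ([248.0, 169.0], 0.68, [0.497, -0.327]), ([437.0, 159.0], 0.2, [0.399, -0.108])]
```

View pics/w1.png

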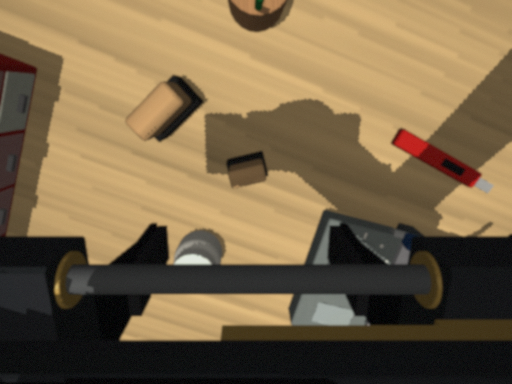

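Wrist view: small scraper at about (247,170), larger one at (165,107), dial box at (350,260). I'll enlarge it to get corners.

```bash
python3 - <<'E'
import cv2,numpy as np
im=cv2.imread("pics/w1.png")[140:200,210:290]
im=cv2.resize(im,None,fx=8,fy=8,interpolation=cv2.INTER_CUBIC)
im=np.clip(im.astype(float)*1.6,0,255).astype("uint8")
for i in range(0,80,10): cv2.putText(im,str(210+i),(i*8,10),0,.35,(255,255,0));cv2.line(im,(i*8,0),(i*8,480),(90,90,0),1)
for i in range(0,60,10): cv2.putText(im,str(140+i),(0,i*8+10),0,.35,(255,255,0));cv2.line(im,(0,i*8),(640,i*8),(90,90,0),1)
cv2.imwrite("pics/w1c.png",im)
E
```

```text
(no output)
```

View pics/w1c.png

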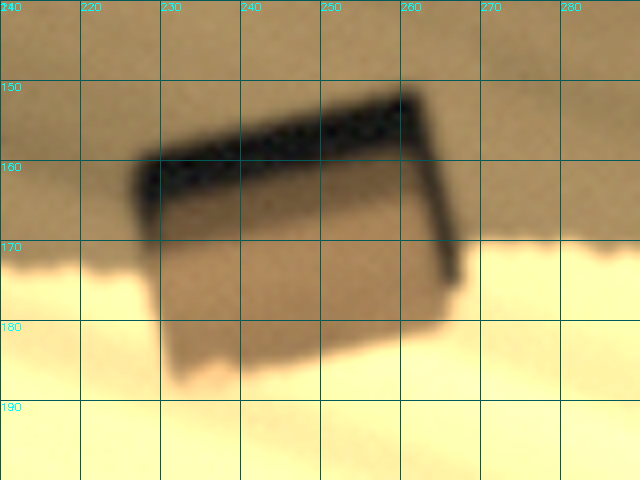

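Top face corners at about (229,171), (263,164.5), (266,181), (232,187). The foot's near top edge runs from (228,159) to (261,152).

```bash
python3 - <<'E'
from h import *
c=capture("wrist");s=sense();R=np.array(s["ee_rot"]);p=np.array(s["tcp_pos"])
P=np.array([at(c,u,.062)[:2] for u in [(229,171),(263,164.5),(266,181),(232,187)]])
print(P.round(4).tolist(),P.mean(0),[np.linalg.norm(P[i]-P[(i+1)%4]).round(4) for i in range(4)])
for i,j in((0,1),(3,2),(1,2),(0,3)): 
  d=P[j]-P[i];print(np.degrees(np.arctan2(d[1],d[0])).round(1))
Q=np.array([at(c,u,.026)[:2] for u in [(228,160),(261.5,152)]]);print(Q.round(4).tolist(),np.linalg.norm(Q[1]-Q[0]))
d=np.append(P.mean(0),.05)-p;print("tool delta mm",(R.T@d*1e3).round(1))
print([(k,[(np.round(d["xy"]).tolist(),round(d["p"],2)) for d in find_in("wrist",k)[:2]]) for k in("dial_grip",)])
E
```

```text
[[0.4924, -0.3511], [0.4726, -0.3193], [0.4885, -0.3095], [0.5081, -0.3419]] [ 0.49041084 -0.33046145] [np.float64(0.0374), np.float64(0.0187), np.float64(0.0379), np.float64(0.0183)]
121.8
121.2
31.6
30.2
[[0.4888, -0.3557], [0.4659, -0.3221]] 0.04069871203842106
tool delta mm [  0.4   9.5 193.6]
[('dial_grip', [])]
```

```bash
python3 -m creep '[[0,9.5,0,0,0,0,1],[0,0,15,0,0,10,1],[0,0,15,0,0,10,1],[0,0,15,0,0,10,1],[0,0,15,0,0,10,1],[0,0,15,0,0,10,1],[0,0,15,0,0,10,1],[0,0,15,0,0,10,1],[0,0,15,0,0,10,1],[0,0,10,0,0,0,1]]'
python3 - <<'E'
from h import *
s=sense();print(s["joints"])
c=capture("wrist");cv2.imwrite("pics/w2.png",c["color"])
print([(np.round(d["xy"]).tolist(),round(d["p"],2),at(c,d["xy"],.05).round(3)) for d in find_in("wrist","scraper")[:3]])
for X in([.4904,-.3305,.062],[.4904+.01*.857,-.3305+.01*.515,.062]):print(px(c,X))
E
```

```text
time_s: 3.9
tcp_pos: [0.4914, -0.33, 0.1127]
ee_rot: [[0.856, 0.516, -0.001], [0.516, -0.856, 0.0], [-0.0, -0.0, -1.0]]
wrist_force: [0.5, 0.3, 1.1]
gripper_width: 1.001
[-1.82227666e+01  2.45173270e+01 -1.27420842e+01  2.44278907e-03
 -5.27760085e+01 -1.30691170e+02]
[([248.0, 196.0], 0.79, array([ 0.488, -0.324,  0.05 ])), ([157.0, 316.0], 0.78, array([ 0.478, -0.45 ,  0.05 ]))]
(np.float64(245.3586536809306), np.float64(210.27425224271204))
(np.float64(259.73115207567184), np.float64(210.28076310564813))
```

View pics/w2.png

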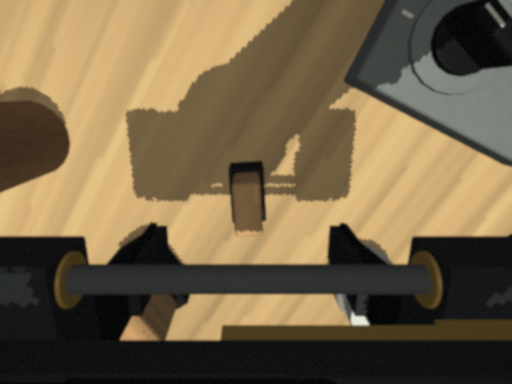

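Jaws straddle the small scraper (grip at (248,205)), well aligned. Next I'll go down and grip.

```bash
python3 -m creep '[[0,0,30,0,0,0,1],[0,0,30,0,0,0,1],[0,0,22,0,0,0,1],[0,0,0,0,0,0,1],[0,0,0,0,0,0,0],[0,0,0,0,0,0,0],[0,0,0,0,0,0,0],[0,0,0,0,0,0,0],[0,0,0,0,0,0,0],[0,0,0,0,0,0,0]]'
```

```text
time_s: 5.25
tcp_pos: [0.4911, -0.3301, 0.0316]
ee_rot: [[0.857, 0.515, -0.0], [0.515, -0.857, -0.0], [-0.0, 0.0, -1.0]]
wrist_force: [0.1, -0.2, -0.3]
gripper_width: 0.402
```

```bash
python3 -m creep '[[0,0,0,0,0,0,0],[0,0,0,0,0,0,0],[0,0,0,0,0,0,0],[0,0,0,0,0,0,0],[0,0,0,0,0,0,0],[0,0,0,0,0,0,0],[0,0,-10,0,0,0,0],[0,0,-30,0,0,0,0],[0,0,-40,0,0,0,0],[0,0,-40,0,0,0,0]]'
python3 - <<'E'
from h import *
c=capture("top");cv2.imwrite("pics/top1.png",c["color"])
# plate corner estimate: blue rails
im=c["color"].astype(int);m=((im[...,0]>90)&(im[...,0]-im[...,2]>50)&(im[...,0]-im[...,1]>30)).astype("uint8")
n,l,st,ce=cv2.connectedComponentsWithStats(m)
for i in range(1,n):
  if st[i,4]>40:
    pts=np.argwhere(l==i)[:,::-1].astype(np.float32);r=cv2.minAreaRect(pts);print(st[i],r,at(c,r[0],.058).round(3))
E
```

```text
time_s: 6.5
tcp_pos: [0.4909, -0.33, 0.1531]
ee_rot: [[0.858, 0.514, -0.0], [0.514, -0.858, 0.0], [-0.0, -0.0, -1.0]]
wrist_force: [0.3, -0.1, -2.0]
gripper_width: 0.226
[334  86  46  28 915] ((356.4999694824219, 99.49999237060547), (44.99999237060547, 26.999996185302734), 0.0) [ 0.862 -0.332  0.058]
[243 160  27   6  98] ((256.0, 162.50001525878906), (3.5308938026428223, 26.34589958190918), 84.80557250976562) [ 0.646 -0.001  0.058]
[130 164   8   8  44] ((134.00001525878906, 167.50001525878906), (6.363960266113281, 6.363961219787598), 45.0) [0.629 0.382 0.058]
[248 209  28   7 115] ((261.46038818359375, 212.10397338867188), (4.079652309417725, 27.16451644897461), 84.2894058227539) [ 0.488 -0.018  0.058]
[109 266  16  15 200] ((116.5, 273.0), (14.0, 15.0), 90.0) [0.305 0.415 0.058]
```

Gripped: the opening is 19.7 mm, which matches the 20 mm grip. Jig centre is about (0.567,-0.010), yaw about 5.7°. Next I'll move over the plate and look down.

```bash
python3 -m creep '[[39.3,-29.7,-20,0,0,-10.7,0],[44.2,-21.9,-20,0,0,-10.7,0],[47.5,-13.3,-20,0,0,-10.7,0],[49.1,-4.3,-20,0,0,-10.7,0],[49.1,4.9,-20,0,0,-10.7,0],[47.3,13.9,-20,0,0,-10.7,0],[43.9,22.4,-8,0,0,-0.5,0],[0,0,0,0,0,0,0],[0,0,0,0,0,0,0],[0,0,0,0,0,0,0]]'
cat >> h.py <<'E'
def chips(c,cam,O=None,yaw=None):
    for k,z in dict(pillar=.057,chip1=.05,chip2=.052,chip3=.052,chip4=.05,chip5=.051).items():
        r=[]
        for d in find_in(cam,k)[:3]:
            X=at(c,d["xy"],z)[:2]
            q=X if O is None else np.array([[np.cos(yaw),np.sin(yaw)],[-np.sin(yaw),np.cos(yaw)]])@(X-O)
            r.append((np.round(d["xy"]).tolist(),round(d["p"],2),(q*1e3).round().tolist()))
        print(k,r)
E
python3 - <<'E'
from h import *
s=sense();print(np.round(s["joints"],1))
c=capture("wrist");im=c["color"]
chips(c,"wrist",np.array([.567,-.0095]),np.radians(5.7))
cv2.imwrite("pics/w3.png",cv2.resize(im,(800,600),interpolation=cv2.INTER_CUBIC))
import pickle;pickle.dump(c,open("w3.pkl","wb"))
E
```

```text
time_s: 7.8
tcp_pos: [0.6195, -0.0111, 0.2794]
ee_rot: [[-0.097, 0.995, -0.001], [0.995, 0.097, -0.0], [-0.0, -0.001, -1.0]]
wrist_force: [0.6, -0.0, -1.9]
gripper_width: 0.225
[ 13.9  19.7   5.1   0.  -75.4 -98.3]
pillar []
chip1 [([283.0, 147.0], 0.86, [37.0, 36.0]), ([289.0, 88.0], 0.77, [-31.0, 42.0]), ([212.0, 152.0], 0.68, [43.0, -50.0])]
chip2 [([283.0, 147.0], 0.86, [37.0, 36.0]), ([289.0, 88.0], 0.77, [-31.0, 41.0]), ([212.0, 152.0], 0.68, [43.0, -50.0])]
chip3 [([283.0, 147.0], 0.86, [37.0, 36.0]), ([289.0, 88.0], 0.77, [-31.0, 41.0]), ([212.0, 152.0], 0.68, [43.0, -50.0])]
chip4 [([283.0, 147.0], 0.86, [37.0, 36.0]), ([289.0, 88.0], 0.77, [-31.0, 42.0]), ([212.0, 152.0], 0.68, [43.0, -50.0])]
chip5 [([283.0, 147.0], 0.86, [37.0, 36.0]), ([289.0, 88.0], 0.77, [-31.0, 42.0]), ([212.0, 152.0], 0.68, [43.0, -50.0])]
```

View pics/w3.png

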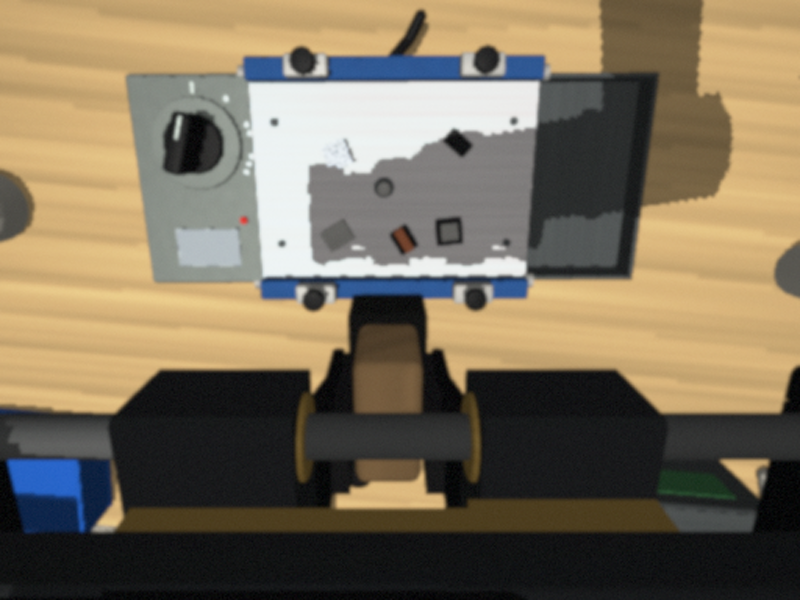

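Plate seen from the wrist: heatsink (340,152), relay (458,142), shield can (338,235), transformer (403,239), chip1 (449,231) and pillar top (384,187). Dial at (190,142), pointer just short of one dot. Tray on the right.

```bash
python3 - <<'E'
from h import *
import pickle;c=pickle.load(open("w3.pkl","rb"));k=.64
C=np.array([at(c,(u*k,v*k),.046)[:2] for u,v in[(248,80),(540,80),(528,276),(262,277)]])
print(C.round(4).tolist(),"sides",[np.linalg.norm(C[i]-C[(i+1)%4]).round(4) for i in range(4)])
d=(C[1]-C[0])+(C[2]-C[3]);yaw=np.arctan2(d[1],d[0])-np.pi/2;O=C.mean(0);print("O",O,"yaw",np.degrees(yaw))
R=np.array([[np.cos(yaw),np.sin(yaw)],[-np.sin(yaw),np.cos(yaw)]])
for n,u,v,z in[("heatsink",340,152,.053),("relay",458,142,.051),("can",338,235,.051),("xfmr",403,239,.053),("chip1",449,231,.051),("pillar",384,187,.068),("nut1",302,58,.08),("nut2",486,58,.08),("nut3",313,298,.08),("nut4",475,298,.08),("dialtop",190,140,.08),("ptr0",178,140,.08),("ptr1",180,115,.08),("ptrB",174,165,.08)]:
    X=at(c,(u*k,v*k),z)[:2];print(n,X.round(4),(R@(X-O)*1e3).round(1))
E
```

```text
[[0.5069, -0.1218], [0.4868, 0.0877], [0.6315, 0.1042], [0.6527, -0.1078]] sides [np.float64(0.2105), np.float64(0.1456), np.float64(0.2131), np.float64(0.1464)]
O [ 0.56945648 -0.00943365] yaw 5.604817487132454
heatsink [ 0.5503 -0.0517] [-23.2 -40.2]
relay [0.535  0.0339] [-30.1  46.5]
can [ 0.6121 -0.0491] [ 38.6 -43.7]
xfmr [0.6101 0.0011] [41.5  6.5]
chip1 [0.6008 0.0359] [35.7 42. ]
pillar [ 0.5712 -0.0172] [ 1.  -7.9]
nut1 [ 0.4933 -0.0781] [-82.5 -60.9]
nut2 [0.4818 0.0412] [-82.3  59. ]
nut3 [ 0.6557 -0.062 ] [ 80.7 -60.7]
nut4 [0.6442 0.0576] [81.  59.4]
dialtop [ 0.5517 -0.1514] [ -31.5 -139.5]
ptr0 [ 0.5525 -0.1595] [ -31.5 -147.7]
ptr1 [ 0.5362 -0.1579] [ -47.6 -144.5]
ptrB [ 0.5694 -0.1626] [ -15.1 -152.4]
```

Two lanes suffice: far lane at plate x=+42 (can, transformer, chip1), near lane at x=-33 (heatsink, relay). Both clear the pillar at (1,-8). I'll position for the far lane.

```bash
cat >> h.py <<'E'
O=np.array([.5692,-.0096]);YAW=np.radians(5.6)
RP=np.array([[np.cos(YAW),np.sin(YAW)],[-np.sin(YAW),np.cos(YAW)]])
def pp(X): return (RP@(np.array(X)[:2]-O)*1e3).round(1)
def st():
    s=sense();R=np.array(s["ee_rot"]);print("t",s["time_s"],"plate",pp(s["tcp_pos"]),"z",round(s["tcp_pos"][2]*1e3,1),"ang",np.degrees(np.arctan2(R[1,0],R[0,0])).round(1),"F",np.round(s["wrist_force"],1),"w",s["gripper_width"])
E
python3 -m creep '[[-40,-4,0,0,0,0,0],[-39,-4,-0,0,0,0,0],[0,0,45,0,0,0,0],[0,0,45,0,0,0,0],[0,0,45,0,0,0,0],[0,0,35,0,0,0,0],[0,0,20,0,0,0,0],[0,0,10,0,0,0,0],[0,0,0,0,0,0,0],[0,0,0,0,0,0,0]]' >/dev/null
python3 -c "from h import *;st()"
```

```text
t 9.4 plate [ 43.5 -84.4] z 80.7 ang 95.7 F [-0.5  0.2 -1.6] w 0.23332404831805437
```

```bash
python3 -m creep '[[14,-0.5,1.5,0,0,0,0],[14,0,0,0,0,0,0],[14,0,0,0,0,0,0],[14,0,0,0,0,0,0],[14,0,0,0,0,0,0],[14,0,0,0,0,0,0],[14,0,0,0,0,0,0],[14,0,0,0,0,0,0],[14,0,0,0,0,0,0],[14,0,0,0,0,0,0]]' >/dev/null
python3 -c "from h import *;st()"
python3 -m creep '[[14,0,0,0,0,0,0],[14,0,0,0,0,0,0],[14,0,0,0,0,0,0],[14,0,0,0,0,0,0],[4,0,0,0,0,0,0],[0,0,-20,0,0,0,0],[0,0,-40,0,0,0,0],[-50,-10,-40,0,0,0,0],[-60,-10,-40,0,0,0,0],[-50,-10,-20,0,0,0,0]]' >/dev/null
python3 - <<'E'
from h import *;st()
c=capture("wrist");cv2.imwrite("pics/w4.png",cv2.resize(c["color"],(800,600)))
chips(c,"wrist",O,YAW)
E
```

```text
t 10.65 plate [42.  56.5] z 78.0 ang 95.7 F [ 0.5 -0.8 -1.5] w 0.22943756241904203
t 11.9 plate [ 14.1 -35.7] z 233.3 ang 95.7 F [ 0.8 -0.  -1.3] w 0.22456125682906025
pillar [([273.0, 156.0], 0.74, [1.0, -8.0])]
chip1 [([374.0, 168.0], 0.75, [16.0, 102.0]), ([241.0, 134.0], 0.57, [-21.0, -42.0]), ([323.0, 124.0], 0.57, [-31.0, 44.0])]
chip2 [([374.0, 168.0], 0.75, [15.0, 102.0]), ([241.0, 134.0], 0.57, [-22.0, -42.0]), ([323.0, 124.0], 0.57, [-31.0, 43.0])]
chip3 [([374.0, 168.0], 0.75, [15.0, 102.0]), ([241.0, 134.0], 0.57, [-22.0, -42.0]), ([323.0, 124.0], 0.57, [-31.0, 43.0])]
chip4 [([374.0, 168.0], 0.75, [16.0, 102.0]), ([241.0, 134.0], 0.57, [-21.0, -42.0]), ([323.0, 124.0], 0.57, [-31.0, 44.0])]
chip5 [([374.0, 168.0], 0.75, [15.0, 102.0]), ([241.0, 134.0], 0.57, [-22.0, -42.0]), ([323.0, 124.0], 0.57, [-31.0, 43.0])]
```

View pics/w4.png

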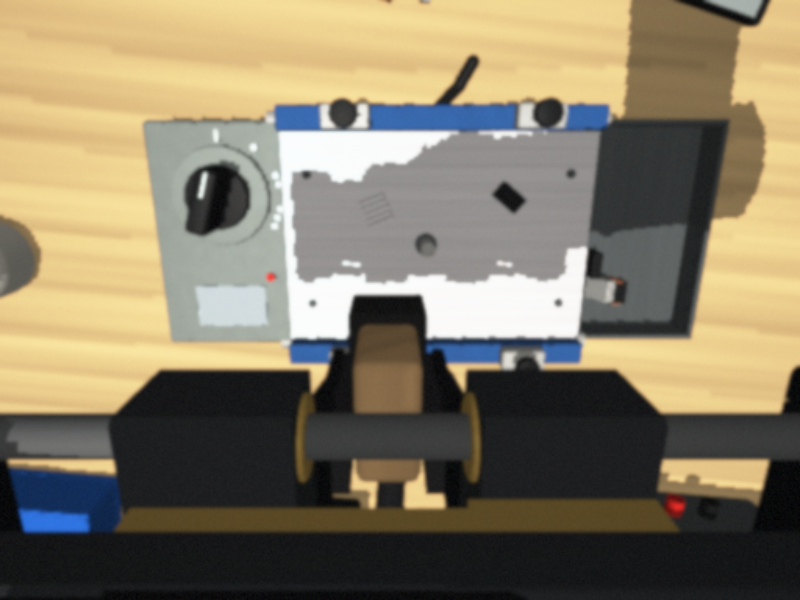

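The far three are in the tray, around (605,285); the plate holds only the heatsink (375,207) and the relay (508,197). Next is the near lane.

```bash
python3 -m creep '[[-44,-30,0,0,0,0,0],[0,-16,0,0,0,0,0],[0,0,45,0,0,0,0],[0,0,45,0,0,0,0],[0,0,35,0,0,0,0],[0,0,20,0,0,0,0],[0,0,9,0,0,0,0],[0,0,0,0,0,0,0],[14,0,0,0,0,0,0],[12,0,0,0,0,0,0]]' >/dev/null
python3 -c "from h import *;st()"
```

```text
t 13.5 plate [-31.6 -51.2] z 77.4 ang 95.7 F [-0.1 -0.3 -0.2] w 0.22969045523468593
```

```bash
python3 -m creep '[[14,-0.5,-1,0,0,0,0],[14,0,0,0,0,0,0],[14,0,0,0,0,0,0],[14,0,0,0,0,0,0],[14,0,0,0,0,0,0],[14,0,0,0,0,0,0],[14,0,0,0,0,0,0],[14,0,0,0,0,0,0],[14,0,0,0,0,0,0],[14,0,0,0,0,0,0]]' >/dev/null
python3 -c "from h import *;st()"
python3 -m creep '[[14,0,0,0,0,0,0],[12,0,0,0,0,0,0],[0,0,0,0,0,0,0],[0,0,-20,0,0,0,0],[0,0,-40,0,0,0,0],[-30,25,-40,0,0,0,0],[-40,25,-40,0,0,0,0],[-30,25,-20,0,0,0,0],[0,0,0,0,0,0,0],[0,0,0,0,0,0,0]]' >/dev/null
python3 - <<'E'
from h import *;st()
c=capture("wrist");cv2.imwrite("pics/w5.png",cv2.resize(c["color"],(800,600)))
chips(c,"wrist",O,YAW)
E
```

```text
t 14.75 plate [-32.7  88.7] z 78.0 ang 95.7 F [-0.  -0.1 -0.5] w 0.22660441438387147
t 16.0 plate [41.3 13.7] z 236.8 ang 95.6 F [-0.1 -0.3 -2.5] w 0.22446242913589148
pillar [([225.0, 128.0], 0.48, [-2.0, -9.0])]
chip1 [([342.0, 161.0], 0.82, [35.0, 117.0]), ([341.0, 111.0], 0.78, [-18.0, 112.0]), ([336.0, 148.0], 0.69, [20.0, 110.0])]
chip2 [([342.0, 161.0], 0.82, [35.0, 116.0]), ([341.0, 111.0], 0.78, [-18.0, 112.0]), ([336.0, 148.0], 0.69, [20.0, 110.0])]
chip3 [([342.0, 161.0], 0.82, [35.0, 116.0]), ([341.0, 111.0], 0.78, [-18.0, 112.0]), ([336.0, 148.0], 0.69, [20.0, 110.0])]
chip4 [([342.0, 161.0], 0.82, [35.0, 117.0]), ([341.0, 111.0], 0.78, [-18.0, 112.0]), ([336.0, 148.0], 0.69, [20.0, 110.0])]
chip5 [([342.0, 161.0], 0.82, [35.0, 117.0]), ([341.0, 111.0], 0.78, [-18.0, 112.0]), ([336.0, 148.0], 0.69, [20.0, 110.0])]
```

View pics/w5.png

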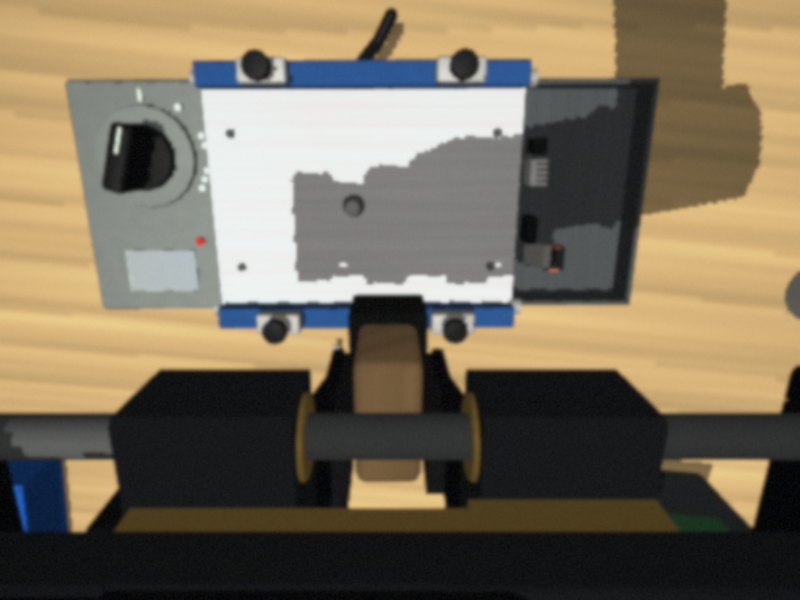

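The plate is clear: all five parts are in the tray (relay (537,145), heatsink (538,172), chip1 (529,229), can (540,255), transformer (555,257)). Now the pad pose.

```bash
python3 - <<'E'
from h import *
c=capture("top");im=c["color"];g=im.max(2)
m=np.zeros_like(g);m[205:255,112:170]=(g[205:255,112:170]<45)
n,l,s_,ce=cv2.connectedComponentsWithStats(m)
for i in range(1,n):
  if s_[i,4]>100:
    ys,xs=np.where(l==i);W=np.array([at(c,(x,y),.003)[:2] for x,y in zip(xs,ys)],np.float32)*1000
    r=cv2.minAreaRect(W);print(s_[i],r)
cv2.imwrite("pics/padc.png",cv2.resize(im[150:300,90:190],None,fx=4,fy=4))
s=sense();print(np.round(s["tcp_pos"],4),np.round(s["joints"],1))
for n_,z in(("dial_grip",.073),("pad",.003)):print(n_,[(d["xy"],d["p"],at(c,d["xy"],z)[:2]) for d in find_in("top",n_)[:2]])
E
```

```text
[121 216  31  31 661] ((434.07000732421875, 370.56427001953125), (100.74601745605469, 75.50733184814453), 71.87381744384766)
[0.6098 0.0088 0.2379] [  16.    20.    -0.4   -0.   -69.6 -100.3]
dial_grip []
pad [([139.0, 228.6], 0.74, array([0.44116131, 0.3732354 ]))]
```

```bash
python3 -m creep '[[42,-15.1,0,0,0,0,0],[42,-15.1,0,0,0,0,0],[42,-15.1,0,0,0,0,0],[42,-15.1,0,0,0,0,0],[42,-15.1,0,0,0,0,0],[42,-15.1,0,0,0,0,0],[42,-15.1,0,0,0,0,0],[42,-15.1,0,0,0,0,0],[42,-15.1,0,0,0,0,0],[0,0,0,0,0,0,0]]'
python3 - <<'E'
from h import *
c=capture("wrist");im=c["color"].copy()
b=cv2.boxPoints(((437,372),(110,85),71.9))/1000
for p in b: cv2.circle(im,tuple(int(round(v)) for v in px(c,[*p,.003])),3,(0,0,255),1)
cv2.imwrite("pics/w6.png",im);print(np.array([px(c,[*p,.003]) for p in b]).round(0).tolist())
E
```

```text
time_s: 17.75
tcp_pos: [0.4363, 0.3735, 0.2378]
ee_rot: [[-0.103, 0.995, 0.0], [0.995, 0.103, 0.0], [0.0, 0.0, -1.0]]
wrist_force: [-1.1, -1.7, -2.4]
gripper_width: 0.228
[[218.0, 108.0], [192.0, 172.0], [271.0, 205.0], [301.0, 145.0]]
```

View pics/w6.png

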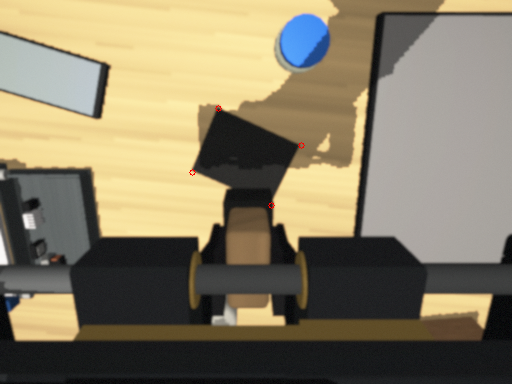

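Projected pad corners match the picture, so I'll lower the scraper.

```bash
python3 -m creep '[[0,0,45,0,0,0,0],[0,0,45,0,0,0,0],[0,0,45,0,0,0,0],[0,0,35,0,0,0,0],[0,0,20,0,0,0,0],[0,0,9,0,0,0,0],[0,0,2,0,0,0,0],[0,0,1,0,0,0,0],[0,0,0,0,0,0,0],[0,0,0,0,0,0,0]]'
```

```text
time_s: 19.05
tcp_pos: [0.4377, 0.3714, 0.0366]
ee_rot: [[-0.099, 0.995, 0.001], [0.995, 0.099, 0.001], [0.001, 0.001, -1.0]]
wrist_force: [0.1, -0.2, -1.8]
gripper_width: 0.229
```

```bash
python3 -m creep '[[0,0,1.3,0,0,0,0],[0,0,0.7,0,0,0,0],[0,0,0,0,0,0,0],[0,0,0,0,0,0,0],[0,0,0,0,0,0,1],[0,0,0,0,0,0,1],[0,0,0,0,0,0,1],[0,0,0,0,0,0,1],[0,0,0,0,0,0,1],[0,0,0,0,0,0,1]]'
```

```text
time_s: 20.3
tcp_pos: [0.4375, 0.3711, 0.034]
ee_rot: [[-0.099, 0.995, 0.0], [0.995, 0.099, 0.0], [0.0, 0.0, -1.0]]
wrist_force: [0.8, 0.8, 0.0]
gripper_width: 0.826
```

```bash
python3 -m creep '[[0,0,-20,0,0,0,1],[0,0,-30,0,0,0,1],[0,0,-40,0,0,0,1],[0,0,-40,0,0,0,1],[0,0,-40,0,0,0,1],[0,20,-20,0,0,0,1],[0,20,0,0,0,0,1],[0,20,0,0,0,0,1],[0,0,0,0,0,0,1],[0,0,0,0,0,0,1]]'
python3 - <<'E'
from h import *
c=capture("wrist");im=c["color"].copy()
print([(np.round(d["xy"]),round(d["p"],2),at(c,d["xy"],.045).round(3)) for d in find_in("wrist","scraper")[:2]])
b=cv2.boxPoints(((437,372),(110,85),71.9))/1000
a=cv2.boxPoints(((437.5,371),(46,28),5.7))/1000;t=cv2.boxPoints(((437.5,371),(40,20),5.7))/1000
for B,z,k in((b,.003,(0,0,255)),(a,.003,(0,255,0)),(t,.065,(255,0,255))):
  for p in B: cv2.circle(im,tuple(int(round(v)) for v in px(c,[*p,z])),2,k,1)
cv2.imwrite("pics/w7.png",cv2.resize(im[:300],None,fx=1.5,fy=1.5))
E
```

```text
time_s: 21.55
tcp_pos: [0.4967, 0.3768, 0.2237]
ee_rot: [[-0.098, 0.995, -0.001], [0.995, 0.098, -0.0], [-0.0, -0.001, -1.0]]
wrist_force: [-0.7, 0.7, -0.0]
gripper_width: 0.998
[(array([249., 110.]), 0.9, array([0.436, 0.373, 0.045])), (array([302.,   2.]), 0.29, array([0.334, 0.412, 0.045]))]
```

View pics/w7.png

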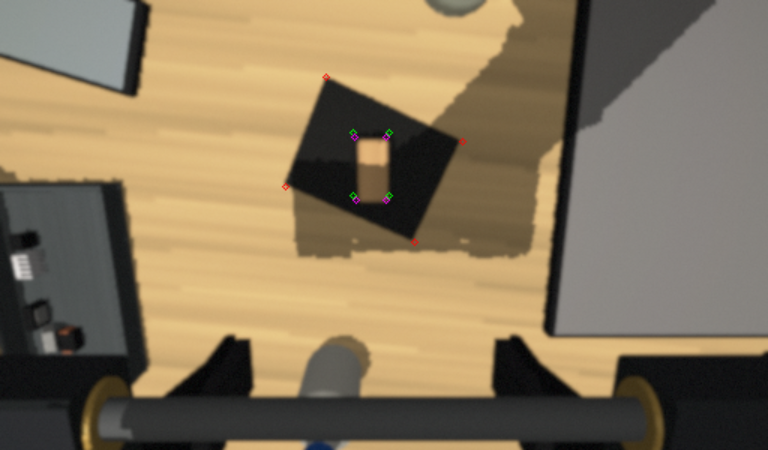

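Scraper stands upright inside the pad: grip at (373,170) in the crop, well inside the red pad corners. On to the dial.

```bash
python3 -m creep '[[-55,5.9,-3,0,0,0,1],[-55,5.9,-3,0,0,0,1],[-55,5.9,-3,0,0,0,1],[-55,5.9,-3,0,0,0,1],[-55,5.9,-3,0,0,0,1],[-55,5.9,0,0,0,0,1],[-55,5.9,0,0,0,0,1],[-55,5.9,0,0,0,0,1],[-55,5.9,0,0,0,0,1],[-55,5.9,0,0,0,0,1]]'
python3 - <<'E'
from h import *
c=capture("wrist");import pickle;pickle.dump(c,open("w8.pkl","wb"))
print([(np.round(d["xy"]),round(d["p"],2),at(c,d["xy"],.07).round(3)) for d in find_in("wrist","dial_grip")[:2]])
X=[.5545,-.1668,.08];u,v=px(c,X);print(u,v)
x0,y0=int(u)-60,max(0,int(v)-50)
im=cv2.resize(c["color"][y0:y0+100,x0:x0+120],None,fx=6,fy=6,interpolation=cv2.INTER_CUBIC)
for i in range(0,120,20): cv2.putText(im,str(x0+i),(i*6,10),0,.4,(255,0,255));cv2.line(im,(i*6,0),(i*6,600),(120,0,120),1)
for i in range(0,100,20): cv2.putText(im,str(y0+i),(0,i*6+10),0,.4,(255,0,255));cv2.line(im,(0,i*6),(720,i*6),(120,0,120),1)
cv2.imwrite("pics/w8.png",im)
E
```

```text
time_s: 22.9
tcp_pos: [0.6101, -0.1658, 0.2394]
ee_rot: [[-0.099, 0.995, 0.001], [0.995, 0.099, 0.0], [-0.0, 0.001, -1.0]]
wrist_force: [1.0, 1.0, 0.0]
gripper_width: 1.0
[(array([254., 112.]), 0.96, array([ 0.551, -0.164,  0.07 ])), (array([ 84., 159.]), 0.41, array([ 0.615, -0.334,  0.07 ]))]
251.39812291243805 116.36751899071277
```

View pics/w8.png

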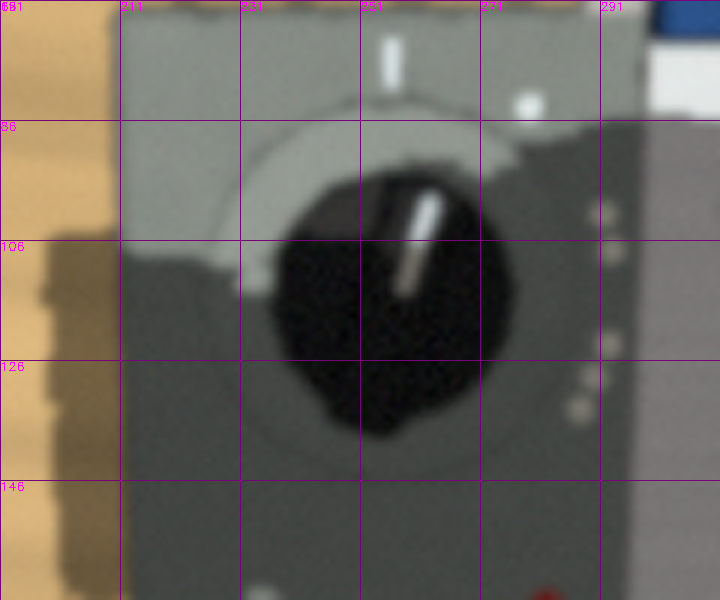

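Dial close-up (crop coordinates /6 + (191,66)): pointer runs from (403,295) to (432,195). Marks: bar (392,65), one dot (529,108), two dots at about (605,232), three dots at about (595,378).

```bash
python3 - <<'E'
from h import *
import pickle;c=pickle.load(open("w8.pkl","rb"));g=lambda u,v,z:at(c,(u/6+191-.4,v/6+66-.4),z)
a,b=g(403,295,.08),g(432,195,.08);d=b-a;print("pointer ends",a.round(4),b.round(4))
A=np.degrees(np.arctan2(d[1],d[0]));print("ptr dir",A,"off dir",180+5.6,"angle cw rad",np.radians((185.6-A)%360))
C=g(395,300,.045);print("disc ctr",C)
for n,u,v in[("off",392,65),("one",529,108),("two",606,232),("three",595,378)]:
    X=g(u,v,.036)
    for cc in (C,np.array([.5545,-.1668,0]),a): 
        e=X-cc;print(n,X[:2].round(4),(np.linalg.norm(e[:2])*1e3).round(1),np.radians((185.6-np.degrees(np.arctan2(e[1],e[0])))%360).round(3))
s=sense();R=np.array(s["ee_rot"]);print("to nominal:",R.T@(np.array([.5545,-.1668,.054])-s["tcp_pos"])*1e3)
E
```

```text
pointer ends [ 0.5524 -0.1608  0.08  ] [ 0.5365 -0.1579  0.08  ]
ptr dir 169.53697400670515 off dir 185.6 angle cw rad 0.2803526914164276
disc ctr [ 0.55547244 -0.16091341  0.045     ]
off [ 0.5156 -0.1654] 40.1 6.268
off [ 0.5156 -0.1654] 38.9 0.133
off [ 0.5156 -0.1654] 37.1 6.257
one [ 0.5204 -0.1404] 40.6 0.628
one [ 0.5204 -0.1404] 43.1 0.757
one [ 0.5204 -0.1404] 37.9 0.667
two [ 0.5403 -0.1238] 40.0 1.28
two [ 0.5403 -0.1238] 45.2 1.349
two [ 0.5403 -0.1238] 38.9 1.353
three [ 0.5664 -0.1223] 40.1 1.945
three [ 0.5664 -0.1223] 46.0 1.931
three [ 0.5664 -0.1223] 41.0 2.018
to nominal: [  7.12165277 -55.02869854 184.47974896]
```

Disc centre (0.5555,-0.1609) fits all four marks (radius 40 mm, angles within 0.02 rad). The pointer is at about 0.30 rad, so it needs about 57.5° clockwise.

```bash
python3 -m creep '[[10,-54,0,0,0,0,0.5],[0,0,30,0,0,8.1,0.5],[0,0,40,0,0,8.1,0.5],[0,0,40,0,0,0,0.5],[0,0,30,0,0,0,0.5],[0,0,20,0,0,0,0.5],[0,0,15,0,0,0,0.5],[0,0,8,0,0,0,0.5],[0,0,0,0,0,0,0.5],[0,0,0,0,0,0,0.5]]'; python3 -c "from h import *;st()"
```

```text
time_s: 24.25
tcp_pos: [0.556, -0.1599, 0.0568]
ee_rot: [[0.183, 0.983, 0.002], [0.983, -0.183, -0.0], [0.0, 0.002, -1.0]]
wrist_force: [0.4, -0.8, 0.6]
gripper_width: 0.497
t 24.25 plate [ -27.8 -148.3] z 56.8 ang 79.5 F [ 0.4 -0.8  0.6] w 0.49720559668910314
```

```bash
python3 -m creep '[[-1.4,-0.4,1,0,0,0,0],[0,0,0,0,0,0,0],[0,0,0,0,0,0,0],[0,0,0,0,0,0,0],[0,0,0,0,0,0,0],[0,0,0,0,0,0,0],[0,0,0,0,0,5,0],[0,0,0,0,0,7,0],[0,0,0,0,0,7,0],[0,0,0,0,0,7,0]]'; python3 -c "from h import *;st()"
```

```text
time_s: 25.5
tcp_pos: [0.5547, -0.1625, 0.0551]
ee_rot: [[0.598, 0.801, -0.0], [0.801, -0.598, -0.001], [-0.001, 0.001, -1.0]]
wrist_force: [-0.2, -5.6, 0.5]
gripper_width: 0.161
t 25.5 plate [ -29.4 -150.7] z 55.1 ang 53.2 F [-0.2 -5.6  0.5] w 0.16142089911680862
```

```bash
python3 -m creep '[[0,0,0,0,0,7,0],[0,0,0,0,0,7,0],[0,0,0,0,0,7,0],[0,0,0,0,0,7,0],[0,0,0,0,0,3.8,0],[0,0,0,0,0,0,0],[0,0,0,0,0,0,0],[0,0,0,0,0,0,0.45],[0,0,0,0,0,0,0.45],[0,0,0,0,0,0,0.45]]'; python3 -c "from h import *;st()"
```

```text
time_s: 26.75
tcp_pos: [0.5548, -0.1608, 0.055]
ee_rot: [[0.929, 0.37, 0.0], [0.37, -0.929, 0.0], [0.0, -0.0, -1.0]]
wrist_force: [0.1, -0.1, -0.2]
gripper_width: 0.4
t 26.75 plate [ -29.  -149.1] z 55.0 ang 21.7 F [ 0.1 -0.1 -0.2] w 0.4000757312015836
```

```bash
python3 -m creep '[[0,0,-15,0,0,0,0.45],[0,0,-25,0,0,0,0.45],[0,0,-40,0,0,0,0.45],[0,0,-40,0,0,0,0.45],[0,0,-40,0,0,0,0.45],[0,20,-25,0,0,0,0.45],[0,35,0,0,0,0,0.45],[0,0,0,0,0,0,0.45],[0,0,0,0,0,0,0.45],[0,0,0,0,0,0,0.45]]'
python3 - <<'E'
from h import *
import pickle
c=capture("wrist");pickle.dump(c,open("w9.pkl","wb"));u,v=px(c,[.5553,-.1612,.06])
x0,y0=int(u)-50,max(0,int(v)-50);print(x0,y0)
def grid(im,x0,y0,k):
  for i in range(0,100,20):
    cv2.line(im,(i*k,0),(i*k,6),(255,0,255),1);cv2.line(im,(0,i*k),(6,i*k),(255,0,255),1)
  return im
d=grid(cv2.resize(c["color"][y0:y0+100,x0:x0+100],(400,400),interpolation=cv2.INTER_CUBIC),x0,y0,4)
sc=capture("scene")["color"];t=capture("top")["color"]
W=np.zeros((600,800,3),np.uint8);W[:400,:400]=d;W[:400,400:]=cv2.resize(sc[120:320,170:370],(400,400),interpolation=cv2.INTER_CUBIC)
W[400:,:800]=cv2.resize(t[150:230,100:420],(800,200),interpolation=cv2.INTER_CUBIC)
cv2.imwrite("pics/fin.png",W)
E
```

```text
time_s: 28.0
tcp_pos: [0.5747, -0.2116, 0.2402]
ee_rot: [[0.929, 0.37, -0.0], [0.37, -0.929, 0.0], [-0.0, -0.0, -1.0]]
wrist_force: [0.1, 0.7, 0.7]
gripper_width: 0.449
197 67
```

View pics/fin.png

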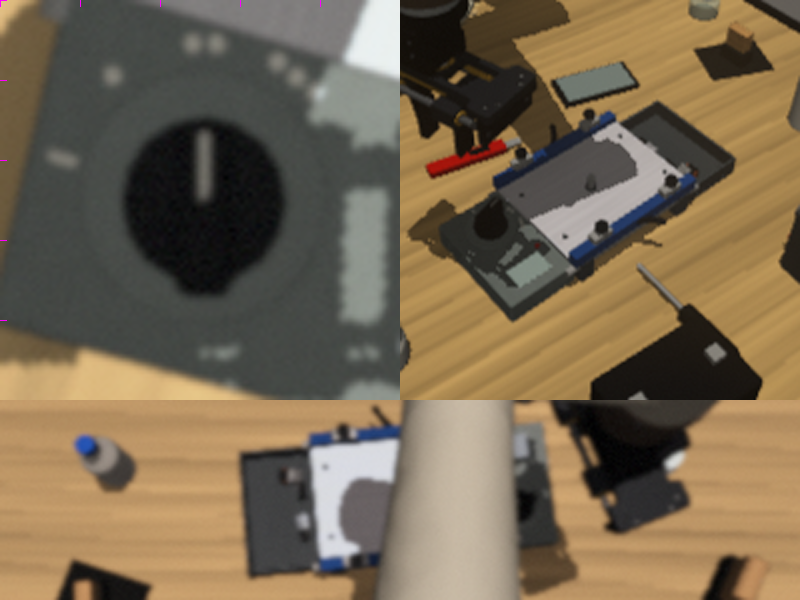

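Composite: the pointer ((204,200) to (204,130)) aims at the two dots (205,44). Plate clear, parts in the tray, scraper upright on the pad.

```bash
python3 -c "
from h import *
import pickle;c=pickle.load(open('w9.pkl','rb'));g=lambda u,v,z:at(c,(u/4+197-.4,v/4+67-.4),z)
d=g(204,130,.08)-g(203.5,200,.08);e=g(205,44,.036)-np.array([.5555,-.1609,0])
print(np.degrees(np.arctan2(d[1],d[0])),np.degrees(np.arctan2(e[1],e[0])))
st();print(finish_job())"
```

```text
111.18022656204255 112.31264738707758
t 28.15 plate [ -14.  -201.7] z 240.1 ang 21.7 F [ 0.4  0.3 -0.3] w 0.44990168587186075
the job is handed in; nothing more can be done
None
```

The job is done and handed in at 28 s of the 72 s allowed.

- **Scrap:** I picked up the smaller scraper and made two passes, one on each side of the pillar. All five parts went into the tray, and the wrist picture afterwards showed the plate clear.
- **Scraper:** I set it upright well inside the parking pad and let go. The close-up and the last pictures show it still standing there.
- **Dial:** I then gripped the dial and turned it to two dots. In the last picture the pointer is at 111.2° and the two-dot mark at 112.3°, so they agree to about 1°.
- **At hand-in:** the open gripper was clear of everything, about 24 cm up, with near-zero wrist force.

The networks did not tell the five parts apart and sometimes missed the pillar and dial, so I took those positions from the pictures instead. None of my final checks failed. I did not re-measure the bystanders, but nothing in the pictures or forces suggests any were touched.

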